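Stir the polishing beads

TASK

Lift the lids to find which of the two bowls holds the orange polishing beads with the black marker bead, and lay that bowl's lid flat on the bench. Take the stirrer from its stand and, with its foot down in the channel among those beads, stir counter-clockwise as seen from above until the black marker has been pushed at least one whole turn round the hub; do not reach in with the fingers. Then stand the stirrer back in its stand, with all these beads still in their bowl, the grey beads unstirred and covered by their lid, and the bottle, tin and caliper left where they are.

Things in the scene. Friction and masses are not known exactly. Their poses are not given: they have to be found in the camera images.
- bowl_orange: one of two like cream bowls, fixed; holds 4 orange beads and the black marker. Rim 166 mm across, 90 mm above the bench, wall 5 mm. A 76 mm hub, 5 mm below the rim, leaves a ring channel (radius 38 to 78 mm) with its floor 36 mm up. Origin on its axis at bench height; at the start x points at the marker, the beads spread 100 degrees either side, the channel's opposite side is free
- bowl_grey: the other bowl, same shape and sizes, fixed; holds three grey beads. Origin on its axis at bench height. Between the two bowls, on the robot's side of the stirrer's stand, the bench is clear, with room for one lid
- lid_orange_knob (a point): centre of the black round knob (26 mm across, 36 mm tall) on the blue lid that starts on bowl_orange; the lid is a loose flat disc 184 mm across, 6 mm thick, about 160 g, lying on the rim; this point is 20 mm above the disc's top and 26 mm above its underside
- lid_grey_knob (a point): centre of the black round knob (26 mm across, 36 mm tall) on the blue lid that starts on bowl_grey; the lid is a loose flat disc 184 mm across, 6 mm thick, about 160 g, lying on the rim; this point is 20 mm above the disc's top and 26 mm above its underside
- stirrer_grip (a point): centre of the stirrer's green square handle (24 x 24 mm, 60 mm tall, faces square to this frame's x and y). Straight rod 200 mm long, 110 g: white foot 22 mm across, 30 mm tall; white shaft 16 mm across; this point is 170 mm above the foot's underside, 30 mm below the top. It starts upright in the stand
- stirrer_tip (a point): centre of the flat underside of the stirrer's foot; z runs up along the rod
- stand_floor (a point): centre of the floor of the stirrer's stand, 8 mm above the bench: a fixed upright aluminium tube, 32 mm bore, top 74 mm above the bench, on an 80 mm dark disc; the stirrer stands loosely in it
- marker: a barrel-shaped ceramic bead, an upright cylinder 30 mm across and 24 mm tall, 25 g, smooth (slides easily), black: the marker, loose in the channel of bowl_orange; origin at its centre
- orange1: a barrel-shaped ceramic bead, an upright cylinder 30 mm across and 24 mm tall, 25 g, smooth (slides easily), orange, loose in the channel of bowl_orange; origin at its centre
- orange2: a barrel-shaped ceramic bead, an upright cylinder 30 mm across and 24 mm tall, 25 g, smooth (slides easily), orange, loose in the channel of bowl_orange; origin at its centre
- orange3: a barrel-shaped ceramic bead, an upright cylinder 30 mm across and 24 mm tall, 25 g, smooth (slides easily), orange, loose in the channel of bowl_orange; origin at its centre
- orange4: a barrel-shaped ceramic bead, an upright cylinder 30 mm across and 24 mm tall, 25 g, smooth (slides easily), orange, loose in the channel of bowl_orange; origin at its centre
- reagent: amber bottle, 60 mm across, 130 mm tall, a bystander; origin under its centre
- tin: metal tin, 72 mm across, 60 mm tall, a bystander; origin under its centre
- caliper: steel caliper with black slide, 200 mm long, lying flat, a bystander; origin under its beam's middle
Mind the look-alikes: they are no part of the job. What is shaped like the part that bears lid_orange_knob but red is not meant.

How it is judged:
On the way, in this order (a step that is already met when the one before it is completed fails the run):
1. the orange bowl's lid is off, clear of the bowl (horizontal distance between lid_orange_knob and bowl_orange above 0.12 m), for 0.1 s.
2. the stirrer's foot is down among the orange beads (horizontal distance between stirrer_tip and bowl_orange below 0.08 m and height (world z) of stirrer_tip below 0.066 m), for 0.1 s.
3. the marker is pushed a quarter turn counter-clockwise (all of step 2 and y of marker in the frame of bowl_orange above 0.04 m), for 0.02 s.
4. half a turn (all of step 2 and x of marker in the frame of bowl_orange below -0.04 m), for 0.02 s.
5. three quarters (all of step 2 and y of marker in the frame of bowl_orange below -0.04 m), for 0.02 s.
6. back to where it began: one whole turn (all of step 2 and x of marker in the frame of bowl_orange above 0.03 m and y of marker in the frame of bowl_orange above -0.01 m), for 0.02 s.
At the end, for the whole second after the job is handed in: Stirrer in its stand (foot within 20 mm of the axis and 14 mm of the floor, leaning under 0.25 rad); orange and marker beads in their bowl; its lid flat on the bench (under 0.15 rad, knob point below 45 mm); grey bowl under its own lid (within 20 mm of centre, flat to 0.1 rad) (horizontal distance between stirrer_tip and stand_floor below 0.02 m and angle between stirrer_tip's own z axis and vertical below 0.25 rad and height (world z) of stirrer_tip below 0.022 m and horizontal distance between each of orange1, orange2, marker, orange3, orange4 and bowl_orange below 0.08 m and height (world z) of each of orange1, orange2, marker, orange3, orange4 below 0.085 m and height (world z) of lid_orange_knob below 0.045 m and angle between lid_orange_knob's own z axis and vertical below 0.15 rad and horizontal distance between lid_grey_knob and bowl_grey below 0.02 m and height (world z) of lid_grey_knob between 0.108 and 0.124 m and angle between lid_grey_knob's own z axis and vertical below 0.1 rad); the robot touches nothing.
It fails at once if the stirrer goes into the grey beads' bowl (horizontal distance between stirrer_tip and bowl_grey below 0.08 m and height (world z) of stirrer_tip below 0.066 m).
It fails at once if the fingers touch the orange or black beads (contact force between the fingers and orange1 above 0.3 N or contact force between the fingers and orange2 above 0.3 N or contact force between the fingers and marker above 0.3 N or contact force between the fingers and orange3 above 0.3 N or contact force between the fingers and orange4 above 0.3 N).
It fails at once if the bottle, tin or caliper is moved more than 40 mm (distance of any of reagent, tin, caliper from where it was at the start of the episode above 0.04 m).
It also fails if it takes over 72 s, if anything falls off the work surface, if the arm or the gripper's body presses on something with over 40 N, if the wrist force passes 120 N, or if a joint passes its speed limit or range.

ROBOT

A 6-joint arm with a two-finger parallel gripper is mounted at the origin on the work surface. World frame = base frame: x ahead of the robot, y to its left, z up, the work surface at z = 0. Lengths are in m, angles in rad, forces in N, time in s.
With the tool pointing down it reaches from about 0.25 to 0.775 m from the base axis. Payload 4 kg.
Tool frame: the origin (TCP) lies on the centre line of the jaws, within the pads' length; the fingertips stand 11 mm ahead of it and the grasp point (between the pads) lies 8 mm behind it; z points along the fingers, y is the line along which they close (so a half turn about z gives the same grasp; the last joint's range is limited). The gripper opens to 94 mm and grips with 3 to 60 N. Pads are 16 mm wide; open, the fingers measure 119 mm over their backs; the gripper's body (75 mm by 177 mm) begins 78 mm behind the grasp point.
Start: joints at [-1.411, 0.087, 1.371, -0, 1.684, -0.103], TCP at [0.143, -0.531, 0.217] pointing down, gripper open.
Joint ranges: [-3.1, 3.1], [-0.76, 2.03], [0.27, 2.55], [-1.08, 4.22], [0.17, 2.65], [-2.57, 2.57]. Speed limits (rad/s): [2.79, 2.79, 3.14, 3.14, 3.14, 3.14].

INTERFACE

Orientations are given as [roll, pitch, yaw] about the fixed x, y, z axes, in that order (R = Rz(yaw) Ry(pitch) Rx(roll)).
In Python, from cell import arm gives the robot as it stands. The module is installed in compiled form; this text tells all that it offers.
- The arm moves only by the shell command python3 -m inch 'ROWS'. ROWS is JSON, a list of rows, each a list of 3 entries, a list of its own where there are three numbers: the shift along the tool's x, y, z in mm, then the turn, a rotation vector about the tool's x, y, z in degrees, then the opening in per cent of the stroke, from 0 (shut) to 100 (fully open). In form: [[[dx, dy, dz], [ax, ay, az], fingers], ...]. A call has 1 to 12 rows; each row is the pose to reach, as a shift and turn from the pose commanded when the call began, along the tool's axes at that moment; what a row does not reach only later rows make up. A row lasts 1/10 s, in which the tool goes at most 50 mm and 8.59 degrees, less where a joint would pass 70% of its speed; a pose out of reach is approached as far as the arm can. A call with a gripper value outside its range is refused whole. The fingers move at their own pace and stop on an object; the grip force is fixed at half the most. Time passes only in rows, so rows that repeat a pose let the fingers close. It gives the time, the measured TCP pose, the force, the opening and the grip force at its end, in the units of the state.
- arm.read_state(): the state, without advancing time (a new reading comes with each control period).
- arm.grab_frame(name): name is "scene" or "top" or "wrist"; returns a dict with "color" (480x640x3 uint8, red, green, blue), "intrinsics" (3x3 intrinsics, pixels), "position" and "attitude" of the camera in the world. Camera axes: x right, y down, z forward; pixel columns grow to the right and rows downward; lengths in m; the calibration is good to about 2 mm. A picture is of the moment at which its call begins. There is no depth.
- arm.close_job(): hands the job in; it is judged then, once.
The state is a dict: "clock": time; "q": joint angles; "qd": joint speeds; "effort": joint torques, N m; "eef_pos": TCP position; "tool_rot": TCP orientation; "force": force on the tool from outside, world axes, zero at the start; "moment": the same for the moment, N m; "gripper_width": finger opening in m; "grip_force": force on a finger pad.
Only numpy, scipy, OpenCV 4.12 (cv2) and the standard library are available. Lean on these libraries where they do the work, as an engineer would, in place of code of your own. Each camera call takes 0.05 s, during which the arm holds its last target. There are 200 camera calls.

## Working session

There is one attempt and no reset: what is moved stays moved. The work goes in short steps, Python scripts to look and compute and a shell command to move; the robot and the scene stay as the last step left them, time stands still between calls to the robot, and variables do not carry over. Pictures are saved under pics/ and viewed, at most 10 in all, crops included, and the job is handed in when it is done.

```bash
mkdir -p pics; cat > h.py <<'E'
import numpy as np, cv2
from cell import arm
def snap(n,f):
    d=arm.grab_frame(n); cv2.imwrite('pics/'+f,d['color'][:,:,::-1]); np.savez('pics/'+f+'.npz',**{k:np.array(d[k]) for k in ('color','intrinsics','position','attitude')}); return d
E
python3 - <<'E'
from h import *
from scipy.spatial.transform import Rotation
for n in('top','scene'):
    d=snap(n,n+'1.png'); print(n,d['intrinsics'],d['position'],d['attitude'])
s=arm.read_state();print(s)
E
```

```text
top [[438.1282803    0.         321.19928463]
 [  0.         438.1282803  237.40794655]
 [  0.           0.           1.        ]] [ 0.408887   -0.10598508  1.09030643] [-3.02952213 -0.00391781 -1.57252045]
scene [[550.7214935    0.         319.50240386]
 [  0.         550.7214935  231.23820612]
 [  0.           0.           1.        ]] [1.2715577  0.55388808 0.77444651] [-2.13482866 -0.0089133   2.28601647]
{'clock': 0.1, 'q': array([-1.41109306e+00,  8.79027371e-02,  1.37207804e+00, -1.56515044e-05,
        1.68358219e+00, -1.03058627e-01]), 'qd': array([-0.000785  , -0.00185514, -0.00387895,  0.00099616,  0.00127618,
        0.00059776]), 'effort': array([ 1.61194301e-03, -3.41253769e+01, -3.03301048e+01,  7.20354309e-02,
        3.04555893e-02, -9.57305633e-05]), 'eef_pos': array([ 0.14280075, -0.530663  ,  0.21542208]), 'tool_rot': array([-3.13963120e+00, -1.87225295e-04,  2.62759966e-01]), 'force': array([-0.74804133, -0.24052161,  0.95349579]), 'moment': array([-0.01745476, -0.00083221, -0.03002497]), 'grip_force': 0.0, 'gripper_width': 0.09369971539131991}
```

View pics/top1.png

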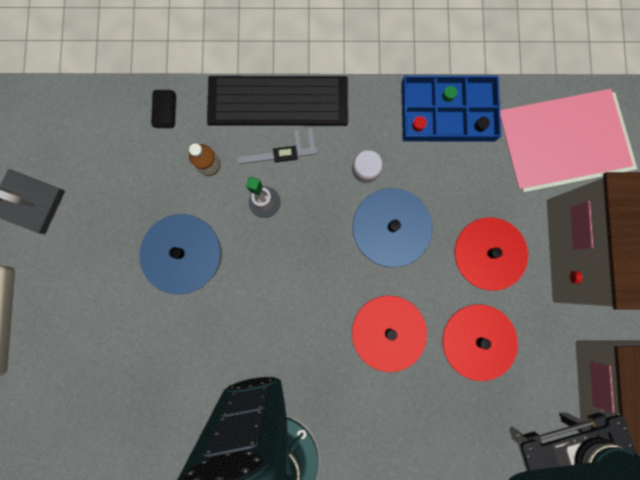

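View pics/scene1.png

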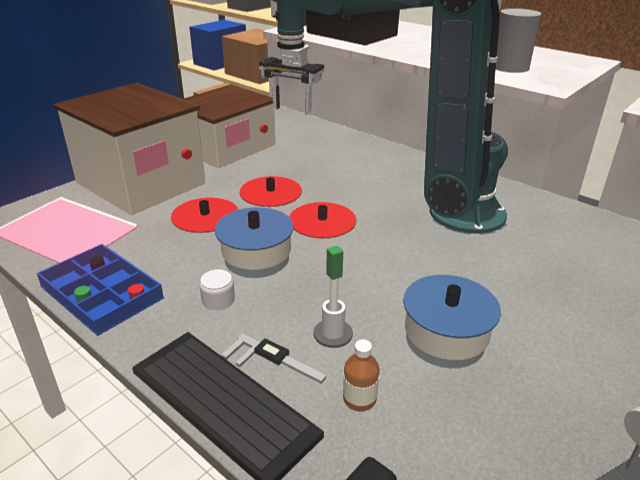

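Top view: the blue lids sit at px (180,253) and (393,227), the stirrer stand at (264,200), with red decoy lids on the bench. The bench is clear near (275,275).

```bash
cat >> h.py <<'E'
from scipy.spatial.transform import Rotation as R
def ray(d,u,v):
    M=R.from_euler('xyz',d['attitude']).as_matrix()
    return np.array(d['position']), M@np.linalg.inv(d['intrinsics'])@np.array([u,v,1.])
def at(d,u,v,z):
    p,r=ray(d,u,v); return p+r*(z-p[2])/r[2]
def proj(d,X):
    M=R.from_euler('xyz',d['attitude']).as_matrix()
    c=d['intrinsics']@(M.T@(np.array(X)-d['position'])); return c[:2]/c[2]
def tri(d1,a,d2,b):
    p,r=ray(d1,*a);q,s=ray(d2,*b)
    t=np.linalg.lstsq(np.c_[r,-s],q-p,rcond=None)[0]; A=p+r*t[0];B=q+s*t[1]
    return (A+B)/2,np.linalg.norm(A-B)
def blobs(img,mask,mn=30):
    n,l,st,c=cv2.connectedComponentsWithStats(mask.astype(np.uint8)); return [(c[i].round(1),st[i]) for i in range(1,n) if st[i][4]>mn]
E
python3 - <<'E'
from h import *
T=np.load('pics/top1.png.npz');S=np.load('pics/scene1.png.npz')
for n,d in(('T',T),('S',S)):
    h=cv2.cvtColor(d['color'],cv2.COLOR_RGB2HSV); H,s,V=h[...,0],h[...,1],h[...,2]
    m=cv2.morphologyEx(((H>100)&(H<120)&(s>100)&(V>60)).astype(np.uint8),cv2.MORPH_CLOSE,np.ones((15,15)))
    for c,st in blobs(0,m,1500):
        print(n,'blue',c,st)
        if n=='T':
            e=cv2.minEnclosingCircle(cv2.findNonZero((cv2.connectedComponents(m)[1]==cv2.connectedComponents(m)[1][int(c[1]),int(c[0])]).astype(np.uint8))); print(e, at(d,*e[0],.096), e[1]/438*(1.09-.096))
    k=(V<50)
    for c,st in blobs(0,k,40): 
        if st[4]<600: print(n,'dark',c,st)
    for c,st in blobs(0,(H>45)&(H<80)&(s>120),40): 
        if st[4]<3000:print(n,'green',c,st)
E
```

```text
T blue [450.8 107.6] [ 402   75   99   66 6407]
((450.5, 108.5), 56.99571228027344) [ 0.82716105 -0.41638051  0.096     ] 0.1293464338050041
T blue [392.  216.3] [ 354  189   77   57 3119]
((391.88348388671875, 225.52427673339844), 38.147056579589844) [ 0.54798654 -0.27214713  0.096     ] 0.08657117406418335
T blue [179.4 253.7] [ 140  215   80   79 4902]
((179.5548553466797, 253.95884704589844), 40.14659118652344) [0.48336688 0.21170168 0.096     ] 0.09110893068357145
T dark [481.3 123.9] [475 118  14  13 133]
T dark [284.9 155.5] [274 147  23  15 153]
T dark [609.1 240.9] [603 174  13 135 507]
T dark [ 51.6 211. ] [ 40 190  24  43 243]
T dark [393.3 225.2] [388 220  12  12  85]
T dark [176.5 252.5] [170 248  14  10 119]
T dark [494.1 252.6] [488 249  13   9  88]
T dark [482.6 342.3] [477 338  13  10  72]
T dark [568.4 420.8] [560 414  21  13 115]
T green [449.3  93.3] [443  87  13  14 135]
T green [253.9 185.1] [247 177  15  17 174]
S blue [70.  69.6] [    0     0   178   192 21184]
S blue [211.2  41.7] [ 190   19   56   51 1587]
S blue [253.6 228. ] [ 215  208   78   41 2505]
S bl
[... 425 characters left out ...]
3  22  49]
S dark [ 67.5 112.8] [ 53 105  35  18  55]
S dark [487.8 119. ] [484 104   9  32 198]
S dark [484.7 163.2] [479 141  11  47 302]
S dark [269.9 184.2] [267 178   7  13  69]
S dark [203.9 207.2] [200 201   9  13  93]
S dark [322.3 211.9] [319 206   8  13  44]
S dark [253.4 219.6] [248 211  11  17 148]
S dark [452.6 295.1] [446 285  14  21 242]
S dark [218.4 363.4] [148 333 143  76 253]
S dark [270.4 355.8] [255 345  34  19 128]
S dark [206.5 433.5] [133 368 130 112 596]
S dark [291.5 440.8] [279 428  29  24  44]
S dark [299.1 456.3] [273 429  51  51 332]
S dark [371.9 469.1] [347 457  49  23 197]
S green [334.6 250. ] [327 246  16   9  85]
S green [ 81.6 290.1] [ 74 286  16   9 109]
```

```bash
python3 - <<'E'
from h import *
T=np.load('pics/top1.png.npz');S=np.load('pics/scene1.png.npz')
a=cv2.resize(T['color'][160:230,215:315],(800,560),interpolation=cv2.INTER_CUBIC); cv2.imwrite('pics/c1.png',a[:,:,::-1])
E
```

```text
(no output)
```

View pics/c1.png

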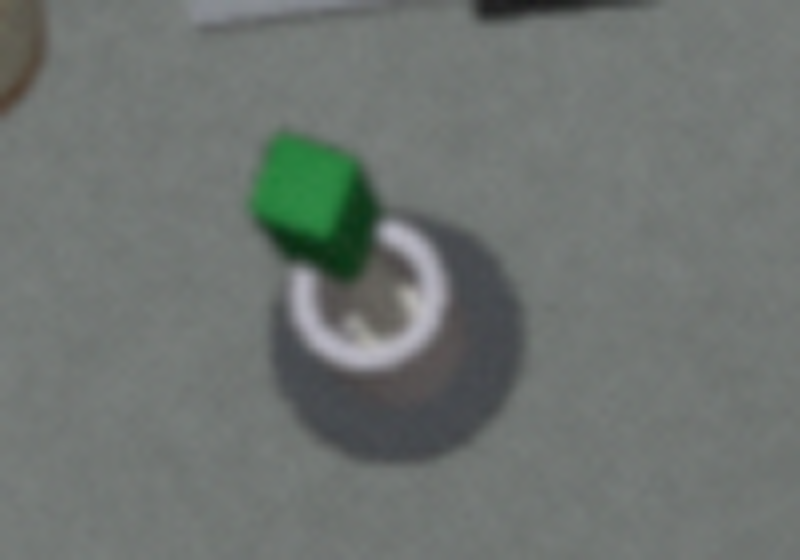

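The crop shows the green handle's top centred at px (253.8,183.1), the tube rim at (261.1,196.9) and the base disc at (264.8,202.3). The handle is turned about 20° in the image.

```bash
python3 - <<'E'
from h import *
T=np.load('pics/top1.png.npz');S=np.load('pics/scene1.png.npz')
print('right',at(T,393.3,225.2,.118),tri(T,(393.3,225.2),S,(253.4,219.6)))
print('left',at(T,176.5,252.5,.118),tri(T,(176.5,252.5),S,(452.6,295.1)))
for n,u,z in(('disc',(264.75,202.25),.006),('rim',(261.1,196.9),.074),('hand',(253.75,183.1),.208)): print(n,at(T,*u,z))
c=[at(T,215+x/8,160+y/8,.208)[:2] for x,y in((283,133),(355,160),(324,240),(255,203))]
for i in range(4):
    e=c[(i+1)%4]-c[i]; print(np.linalg.norm(e),np.degrees(np.arctan2(e[1],e[0])))
print('space',at(T,275,290,0), 'bystanders',at(T,205,165,0),at(T,368,170,0))
E
```

```text
right [ 0.54563885 -0.27166265  0.118     ] (array([ 0.54565339, -0.27169752,  0.11586269]), np.float64(0.0008519084932691321))
left [0.48497666 0.21156279 0.118     ] (array([0.48499776, 0.21239509, 0.1161103 ]), np.float64(0.0004861480960850297))
disc [0.61996357 0.03119983 0.006     ]
rim [0.61954309 0.03135974 0.074     ]
hand [0.62060548 0.02873142 0.208     ]
0.0199162885811303 -110.90346008114237
0.022288021949227212 159.93618280467072
0.020298700603430555 61.49870163818297
0.01960213721797766 -20.545665093736673
space [0.4010157 0.0038651 0.       ] bystanders [0.71770075 0.18540899 0.        ] [ 0.70437408 -0.23008584  0.        ]
```

```bash
cat >> h.py <<'E'
def to(x,y,z,yaw=None):
    s=arm.read_state(); M=R.from_euler('xyz',s['tool_rot'])
    print('pos',s['eef_pos'].round(4),'rpy',s['tool_rot'].round(4),'shift mm',(M.inv().apply(np.array([x,y,z])-s['eef_pos'])*1000).round(1), end=' ')
    if yaw is not None: print('turn',np.degrees((M.inv()*R.from_euler('xyz',[np.pi,0,yaw])).as_rotvec()).round(1),end='')
    print()
E
python3 - <<'E'
from h import *
to(.5456,-.2717,.217); to(.5456,-.2717,.113)
E
```

```text
pos [ 0.1428 -0.5307  0.2154] rpy [-3.1396e+00 -2.0000e-04  2.6280e-01] shift mm [ 456.2 -145.5   -1.2] 
pos [ 0.1428 -0.5307  0.2154] rpy [-3.1396e+00 -2.0000e-04  2.6280e-01] shift mm [ 456.2 -145.2  102.8]
```

```bash
python3 -m inch '[[[456,-145,0],[0,0,0],100],[[456,-145,0],[0,0,0],100],[[456,-145,0],[0,0,0],100],[[456,-145,0],[0,0,0],100],[[456,-145,0],[0,0,0],100],[[456,-145,0],[0,0,0],100],[[456,-145,0],[0,0,0],100],[[456,-145,0],[0,0,0],100],[[456,-145,0],[0,0,0],100],[[456,-145,0],[0,0,0],100],[[456,-145,0],[0,0,0],100],[[456,-145,0],[0,0,0],100]]'
python3 - <<'E'
from h import *
to(.5456,-.2717,.113)
d=snap('wrist','w1.png')
for c,st in blobs(0,cv2.cvtColor(d['color'],cv2.COLOR_RGB2HSV)[...,2]<50,300): print(c,st,at(d,*c,.12))
E
```

```text
clock: 1.3
eef_pos: [0.5454, -0.2723, 0.2156]
tool_rot: [-3.141, 0.002, 0.264]
force: [0.1, -0.1, -0.3]
gripper_width: 0.0937
grip_force: 0.0
pos [ 0.5454 -0.2723  0.2156] rpy [-3.1409e+00  1.8000e-03  2.6400e-01] shift mm [  0.5  -0.4 102.6] 
[205.9 327.9] [ 177  277   55   95 1756] [ 0.45544864 -0.20166125  0.12      ]
[431.2 328.5] [ 406  277   56   95 1798] [ 0.50335008 -0.38021584  0.12      ]
[564.  373.8] [ 463  309  177  141 8467] [ 0.49242558 -0.50422497  0.12      ]
[202.3 431. ] [    0   330   640   150 18157] [ 0.35291191 -0.21716476  0.12      ]
[267.8 417.4] [258 407  22  25 315] [ 0.38263047 -0.27057803  0.12      ]
```

Go down, grip.

```bash
python3 -m inch '[[[0,0,50],[0,0,0],100],[[0,0,85],[0,0,0],100],[[0,0,102],[0,0,0],100],[[0,0,102],[0,0,0],100],[[0,0,102],[0,0,0],0],[[0,0,102],[0,0,0],0],[[0,0,102],[0,0,0],0],[[0,0,102],[0,0,0],0],[[0,0,102],[0,0,0],0],[[0,0,102],[0,0,0],0],[[0,0,102],[0,0,0],0],[[0,0,102],[0,0,0],0]]'
```

```text
clock: 2.55
eef_pos: [0.5456, -0.2726, 0.1144]
tool_rot: [-3.142, 0.0, 0.263]
force: [0.5, 0.9, 0.1]
gripper_width: 0.0331
grip_force: 0.0
```

```bash
python3 -m inch '[[[0,0,0],[0,0,0],0],[[0,0,0],[0,0,0],0],[[0,0,0],[0,0,0],0],[[0,0,-10],[0,0,0],0],[[0,0,-25],[0,0,0],0],[[0,0,-50],[0,0,0],0],[[0,0,-75],[0,0,0],0],[[0,0,-95],[0,0,0],0],[[0,0,-100],[0,0,0],0],[[0,0,-100],[0,0,0],0]]'
python3 -m inch '[[[-6,-36,0],[0,0,0],0],[[-14,-80,0],[0,0,0],0],[[-22,-125,0],[0,0,0],0],[[-30,-170,0],[0,0,0],0],[[-36,-210,0],[0,0,0],0],[[-42,-245,0],[0,0,0],0],[[-46,-273,0],[0,0,0],0],[[-46,-273,0],[0,0,0],0],[[-46,-273,0],[0,0,0],0]]'
python3 - <<'E'
from h import *
snap('top','top2.png')
E
```

```text
clock: 3.55
eef_pos: [0.5461, -0.2729, 0.2164]
tool_rot: [3.139, -0.002, 0.263]
force: [0.1, -0.3, -2.0]
gripper_width: 0.0256
grip_force: 30.0
clock: 4.45
eef_pos: [0.4296, -0.0207, 0.2135]
tool_rot: [3.142, 0.001, 0.264]
force: [0.2, 0.1, -1.8]
gripper_width: 0.0259
grip_force: 30.0
```

View pics/top2.png

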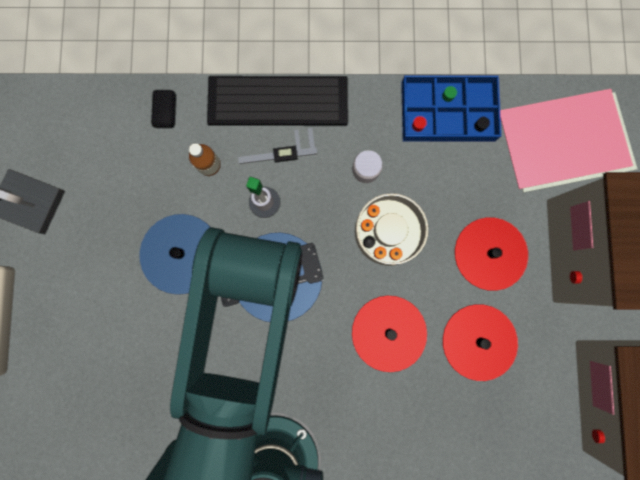

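The right bowl holds four orange beads and the black marker (369,241), so this lid goes down on the clear bench.

```bash
python3 -m inch '[[[0,0,40],[0,0,0],0],[[0,0,85],[0,0,0],0],[[0,0,130],[0,0,0],0],[[0,0,165],[0,0,0],0],[[0,0,180],[0,0,0],0],[[0,0,187],[0,0,0],0],[[0,0,189],[0,0,0],0],[[0,0,189],[0,0,0],0],[[0,0,189],[0,0,0],60],[[0,0,189],[0,0,0],60],[[0,0,189],[0,0,0],60],[[0,0,189],[0,0,0],60]]'
python3 - <<'E'
from h import *
T=np.load('pics/top2.png.npz'); I=T['color']
h=cv2.cvtColor(I,cv2.COLOR_RGB2HSV).astype(int); sub=np.zeros(I.shape[:2],bool); sub[190:270,350:432]=1
cream=(h[...,2]>150)&sub
e=cv2.minEnclosingCircle(cv2.findNonZero(cv2.morphologyEx(cream.astype(np.uint8),cv2.MORPH_OPEN,np.ones((3,3))))); print('rim',e,at(T,*e[0],.09),e[1]/438*1.0)
B=np.array([.5456,-.2717])
C=at(T,*e[0],.09)[:2]
for n,m in(('blk',(h[...,2]<50)&sub),('or',(h[...,0]<18)&(h[...,1]>130)&sub)):
    for c,st in blobs(0,m,15):
        p=at(T,*c,.058)[:2]-C; print(n,c,st[4],'r',np.hypot(*p).round(3),'ang',np.degrees(np.arctan2(p[1],p[0])).round(1))
E
```

```text
clock: 5.7
eef_pos: [0.4308, -0.0211, 0.0262]
tool_rot: [3.141, -0.001, 0.263]
force: [-1.4, -0.2, -1.1]
gripper_width: 0.0541
grip_force: 0.0
rim ((392.0950927734375, 228.29754638671875), 36.45966339111328) [ 0.54237465 -0.27351018  0.09      ] 0.0832412406189801
blk [367.7 240.3] 43 r 0.058 ang 114.7
or [373.  210.3] 106 r 0.062 ang 39.6
or [366.6 224.8] 101 r 0.057 ang 77.0
or [379.7 252.2] 96 r 0.058 ang 154.5
or [395.4 253.3] 104 r 0.057 ang -167.8
```

```bash
python3 -m inch '[[[0,0,-20],[0,0,0],100],[[0,0,-65],[0,0,0],100],[[0,0,-110],[0,0,0],100],[[0,0,-155],[0,0,0],100],[[0,0,-200],[0,0,0],100],[[0,0,-230],[0,0,0],100],[[0,0,-230],[0,0,0],100],[[0,0,-230],[0,0,0],100]]'
python3 - <<'E'
from h import *
to(.620,.030,.256,np.radians(69))
E
```

```text
clock: 6.5
eef_pos: [0.4304, -0.021, 0.256]
tool_rot: [3.141, -0.001, 0.263]
force: [0.0, 0.5, -0.3]
gripper_width: 0.0941
grip_force: 0.0
pos [ 0.4304 -0.021   0.256 ] rpy [ 3.1408e+00 -1.4000e-03  2.6290e-01] shift mm [1.963e+02 1.000e-01 2.000e-01] turn [  0.1  -0.1 -53.9]
```

```bash
python3 -m inch '[[[196,0,0],[0,0,-54],100],[[196,0,0],[0,0,-54],100],[[196,0,0],[0,0,-54],100],[[196,0,0],[0,0,-54],100],[[196,0,0],[0,0,-54],100],[[196,0,0],[0,0,-54],100],[[196,0,0],[0,0,-54],100],[[196,0,0],[0,0,-54],100],[[196,0,0],[0,0,-54],100],[[196,0,0],[0,0,-54],100]]'
python3 - <<'E'
from h import *
d=snap('wrist','w2.png')
h=cv2.cvtColor(d['color'],cv2.COLOR_RGB2HSV).astype(int)
for c,st in blobs(0,(h[...,0]>45)&(h[...,0]<80)&(h[...,1]>120),200): print(c,st,at(d,*c,.208))
to(.62,.03,.17); print(proj(d,[.62,.03,.208]))
E
```

```text
clock: 7.5
eef_pos: [0.6191, 0.0299, 0.2546]
tool_rot: [-3.14, 0.001, 1.205]
force: [-0.7, 0.5, -0.2]
gripper_width: 0.0939
grip_force: 0.0
[321.7 261.8] [ 304  242   36   38 1231] [0.62467337 0.03248345 0.208     ]
pos [0.6191 0.0299 0.255 ] rpy [-3.1408e+00  4.0000e-04  1.2047e+00] shift mm [ 0.4  0.8 85. ] 
[316.21205333 267.74739302]
```

View pics/w2.png

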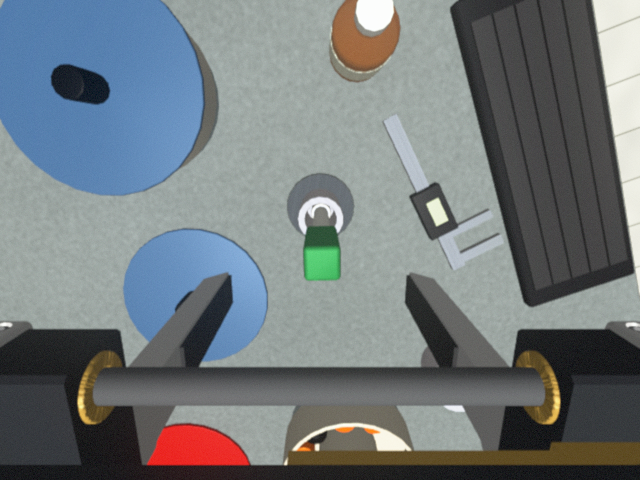

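The wrist view shows the handle at (322,264), square to the jaws and between them. Go down and grip.

```bash
python3 -m inch '[[[1,2,40],[0,0,0],100],[[1,2,75],[0,0,0],100],[[1,2,85],[0,0,0],100],[[1,2,85],[0,0,0],50],[[1,2,85],[0,0,0],0],[[1,2,85],[0,0,0],0],[[1,2,85],[0,0,0],0],[[1,2,85],[0,0,0],0],[[1,2,85],[0,0,0],0],[[1,2,85],[0,0,0],0],[[1,2,85],[0,0,0],0],[[1,2,85],[0,0,0],0]]'
python3 -m inch '[[[0,0,0],[0,0,0],0],[[0,0,0],[0,0,0],0],[[0,0,-20],[0,0,0],0],[[0,0,-60],[0,0,0],0],[[0,0,-100],[0,0,0],0],[[0,0,-120],[0,0,0],0],[[0,0,-120],[0,0,0],0]]'
python3 - <<'E'
from h import *
snap('scene','s3.png'); snap('wrist','w3.png')
s=arm.read_state();print(s['eef_pos'],s['tool_rot'])
C=np.array([.5424,-.2735]); a=np.radians(-63); p=C+.058*np.array([np.cos(a),np.sin(a)]); print(p); to(*p,.29)
E
```

```text
clock: 8.75
eef_pos: [0.6217, 0.0302, 0.1704]
tool_rot: [-3.142, 0.0, 1.205]
force: [-0.2, -0.0, -0.4]
gripper_width: 0.0252
grip_force: 0.0
clock: 9.45
eef_pos: [0.623, 0.0301, 0.2949]
tool_rot: [3.134, -0.003, 1.205]
force: [0.5, -0.6, -1.4]
gripper_width: 0.024
grip_force: 29.9
[0.62156205 0.0301772  0.28946822] [-3.14067090e+00  4.12562238e-04  1.20527585e+00]
[ 0.56873145 -0.32517838]
pos [0.6216 0.0302 0.2895] rpy [-3.1407e+00  4.0000e-04  1.2053e+00] shift mm [-350.8   77.7   -0.5]
```

View pics/s3.png

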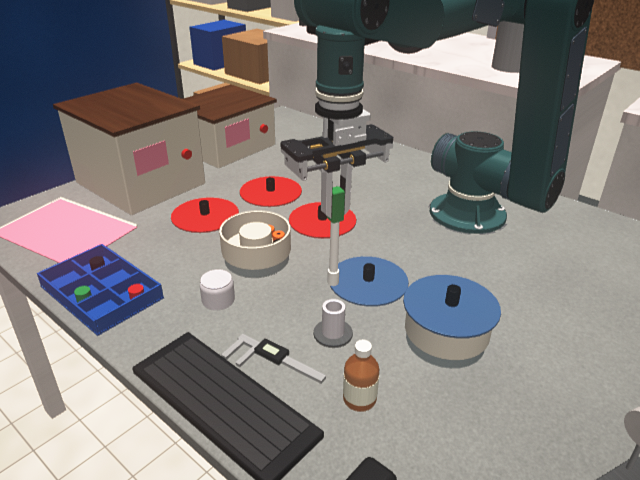

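The stirrer is held upright, with its foot bottom near (333,285). I'll compare that with the predicted position.

```bash
python3 - <<'E'
from h import *
d=np.load('pics/s3.png.npz'); print(proj(d,[.6216,.0302,.127]),proj(d,[.6216,.0302,.207]),proj(d,[.6216,.0302,.157]))
I=d['color'][262:295,318:350].astype(int); print(I.min(2)[4:,:][::2,::2])
E
```

```text
[332.65358854 284.39321775] [333.6007495  249.72579991] [332.99960242 271.72862516]
[[159 163 161 162 162 157 143 160 161 146  93  93  94  92  93  93]
 [161 158 161 160 158 197 139 159 161 147 140  89  91  92  93  93]
 [160 163 163 161 158 255 145 158 157 143 255  85  95  94  93  91]
 [159 163 163 161 161 156 243 227 209 232 191  89  93  94  94  92]
 [160 161 159 161 162 129 150 168 169 159 134  90  93  92  92  94]
 [160 162 164 167 161 132 152 159 160 156 133  92  94  93  92  93]
 [159 160 161 160 157 137 154 160 160 153 131  92  96  93  95  93]
 [160 161 156 157 157 138 156 159 160 152 128  92  91  94  93  94]
 [162 165 156 157 162 140 154 161 158 151 129  92  95  94  94  93]
 [159 159 161 160 163 152 156 162 157 151 100  93  93  93  95  93]
 [155 158 161 157 160 163  95 106 106  92  92  95  94  93  93  93]
 [155 160 165 162 162 159 158  68  94  92  92  95  94  93  92  94]
 [162 160 161 159 157 156 161 127  85  95  93  95  93  93  94  94]
 [158 158 159 158 161 159 164 165 103  84  95  95  94  94  93  93]
 [157 159 157 161 160 161 164 166 163 104  79  94  94  93  93  94]]
```

```bash
python3 -m inch '[[[-40,9,0],[0,0,0],0],[[-85,19,0],[0,0,0],0],[[-130,29,0],[0,0,0],0],[[-175,39,0],[0,0,0],0],[[-220,49,0],[0,0,0],0],[[-265,59,0],[0,0,0],0],[[-305,68,0],[0,0,0],0],[[-335,74,0],[0,0,0],0],[[-351,78,0],[0,0,0],0],[[-351,78,0],[0,0,0],0],[[-351,78,0],[0,0,0],0],[[-351,78,0],[0,0,0],0]]'
python3 - <<'E'
from h import *
to(.5687,-.3252,.290); d=snap('scene','s4.png'); snap('top','top4.png')
for z in(.127,.157,.207):print(proj(d,[.5687,-.3252,z]).round(1))
I=d['color'][120:300,140:360];cv2.imwrite('pics/s4c.png',cv2.resize(I,(733,600),interpolation=cv2.INTER_CUBIC)[:,:,::-1])
E
```

```text
clock: 10.75
eef_pos: [0.5697, -0.3236, 0.2904]
tool_rot: [-3.141, -0.001, 1.208]
force: [0.0, 0.7, -1.3]
gripper_width: 0.0239
grip_force: 29.9
pos [ 0.5697 -0.3236  0.2904] rpy [-3.1412e+00 -8.0000e-04  1.2076e+00] shift mm [-1.8 -0.3  0.4] 
[229.8 211.4]
[228.8 200.1]
[227.1 180.6]
```

View pics/s4c.png

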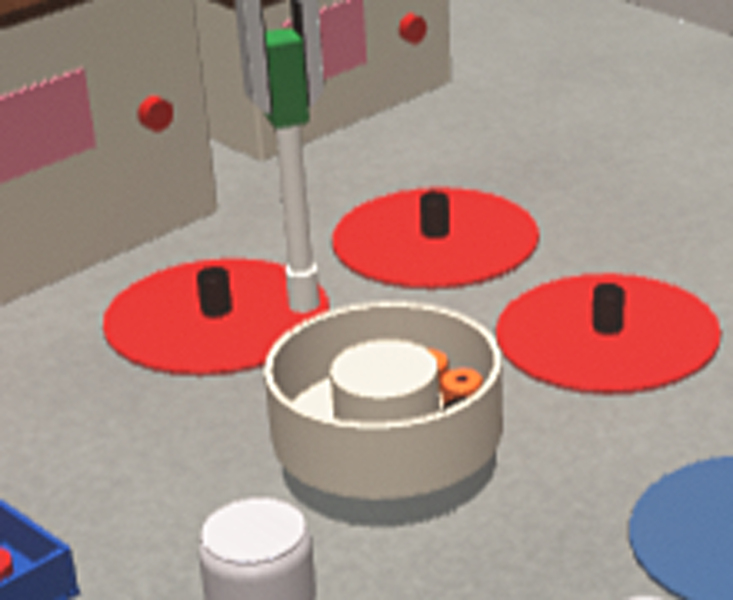

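Still aligned. Lower into the free side of the channel and work out the stirring rows.

```bash
python3 -m inch '[[[-2,0,25],[0,0,0],0],[[-2,0,50],[0,0,0],0],[[-2,0,70],[0,0,0],0],[[-2,0,80],[0,0,0],0],[[-2,0,85],[0,0,0],0],[[-2,0,85],[0,0,0],0],[[-2,0,85],[0,0,0],0]]'
python3 - <<'E'
from h import *
C=np.array([.5424,-.2735]); s=arm.read_state(); p=s['eef_pos'][:2]-C; print(np.hypot(*p),np.degrees(np.arctan2(p[1],p[0])))
y=1.2065
P=lambda t:np.round(58*np.array([np.cos(np.radians(t)-y),-np.sin(np.radians(t)-y)]))
for k in range(4):
    b=P(-63+90*k); print(','.join('[[%d,%d,0],[0,0,0],0]'%tuple(P(-63+90*k+7.5*i)-b) for i in range(1,13)))
E
```

```text
clock: 11.55
eef_pos: [0.569, -0.3275, 0.2071]
tool_rot: [3.139, 0.001, 1.206]
force: [1.0, -0.2, -1.5]
gripper_width: 0.0242
grip_force: 29.9
0.06018557612936885 -63.811191035841674
[[6,5,0],[0,0,0],0],[[13,9,0],[0,0,0],0],[[20,12,0],[0,0,0],0],[[27,14,0],[0,0,0],0],[[34,15,0],[0,0,0],0],[[42,15,0],[0,0,0],0],[[49,14,0],[0,0,0],0],[[57,12,0],[0,0,0],0],[[64,9,0],[0,0,0],0],[[70,6,0],[0,0,0],0],[[77,1,0],[0,0,0],0],[[82,-4,0],[0,0,0],0]
[[5,-6,0],[0,0,0],0],[[9,-13,0],[0,0,0],0],[[12,-20,0],[0,0,0],0],[[14,-27,0],[0,0,0],0],[[15,-34,0],[0,0,0],0],[[15,-42,0],[0,0,0],0],[[14,-49,0],[0,0,0],0],[[12,-57,0],[0,0,0],0],[[9,-64,0],[0,0,0],0],[[6,-70,0],[0,0,0],0],[[1,-77,0],[0,0,0],0],[[-4,-82,0],[0,0,0],0]
[[-6,-5,0],[0,0,0],0],[[-13,-9,0],[0,0,0],0],[[-20,-12,0],[0,0,0],0],[[-27,-14,0],[0,0,0],0],[[-34,-15,0],[0,0,0],0],[[-42,-15,0],[0,0,0],0],[[-49,-14,0],[0,0,0],0],[[-57,-12,0],[0,0,0],0],[[-64,-9,0],[0,0,0],0],[[-70,-6,0],[0,0,0],0],[[-77,-1,0],[0,0,0],0],[[-82,4,0],[0,0,0],0]
[[-5,6,0],[0,0,0],0],[[-9,13,0],[0,0,0],0],[[-12,20,0],[0,0,0],0],[[-14,27,0],[0,0,0],0],[[-15,34,0],[0,0,0],0],[[-15,42,0],[0,0,0],0],[[-14,49,0],[0,0,0],0],[[-12,57,0],[0,0,0],0],[[-9,64,0],[0,0,0],0],[[-6,70,0],[0,0,0],0],[[-1,77,0],[0,0,0],0],[[4,82,0],[0,0,0],0]
```

```bash
python3 -m inch '[[[8,5,0],[0,0,0],0],[[15,9,0],[0,0,0],0],[[22,12,0],[0,0,0],0],[[29,14,0],[0,0,0],0],[[36,15,0],[0,0,0],0],[[44,15,0],[0,0,0],0],[[51,14,0],[0,0,0],0],[[59,12,0],[0,0,0],0],[[66,9,0],[0,0,0],0],[[72,6,0],[0,0,0],0],[[79,1,0],[0,0,0],0],[[84,-4,0],[0,0,0],0]]'
python3 - <<'E'
from h import *
C=np.array([.5424,-.2735]); s=arm.read_state(); p=s['eef_pos'][:2]-C; print(np.hypot(*p),np.degrees(np.arctan2(p[1],p[0])),s['force'])
E
```

```text
clock: 12.75
eef_pos: [0.5945, -0.2468, 0.2056]
tool_rot: [3.141, 0.0, 1.205]
force: [0.5, -0.8, -1.4]
gripper_width: 0.0237
grip_force: 29.9
0.05850254973636235 27.14806993317575 [ 0.53635755 -0.8252444  -1.44415167]
```

```bash
python3 -m inch '[[[5,-6,0],[0,0,0],0],[[9,-13,0],[0,0,0],0],[[12,-20,0],[0,0,0],0],[[14,-27,0],[0,0,0],0],[[15,-34,0],[0,0,0],0],[[15,-42,0],[0,0,0],0],[[14,-49,0],[0,0,0],0],[[12,-57,0],[0,0,0],0],[[9,-64,0],[0,0,0],0],[[6,-70,0],[0,0,0],0],[[1,-77,0],[0,0,0],0],[[-4,-82,0],[0,0,0],0]]'
python3 -m inch '[[[-6,-5,0],[0,0,0],0],[[-13,-9,0],[0,0,0],0],[[-20,-12,0],[0,0,0],0],[[-27,-14,0],[0,0,0],0],[[-34,-15,0],[0,0,0],0],[[-42,-15,0],[0,0,0],0],[[-49,-14,0],[0,0,0],0],[[-57,-12,0],[0,0,0],0],[[-64,-9,0],[0,0,0],0],[[-70,-6,0],[0,0,0],0],[[-77,-1,0],[0,0,0],0],[[-82,4,0],[0,0,0],0]]'
python3 - <<'E'
from h import *
C=np.array([.5424,-.2735]); s=arm.read_state(); p=s['eef_pos'][:2]-C; print(np.hypot(*p),np.degrees(np.arctan2(p[1],p[0])),s['force'])
T=snap('top','t5.png');I=T['color'][180:280,340:460];cv2.imwrite('pics/t5c.png',cv2.resize(I,(480,400),interpolation=cv2.INTER_CUBIC)[:,:,::-1])
E
```

```text
clock: 13.95
eef_pos: [0.5159, -0.2221, 0.2055]
tool_rot: [-3.141, -0.0, 1.205]
force: [1.0, 1.0, -0.7]
gripper_width: 0.0236
grip_force: 29.9
clock: 15.15
eef_pos: [0.4912, -0.3008, 0.2054]
tool_rot: [-3.141, 0.0, 1.205]
force: [0.5, 0.4, -1.2]
gripper_width: 0.024
grip_force: 29.9
0.058031910530521216 -151.97769911605528 [ 0.54596294  0.37181727 -1.16179326]
```

View pics/t5c.png

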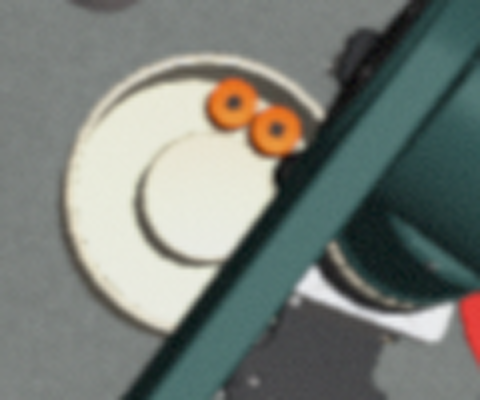

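The two leading orange beads are at (232,102) and (275,130), with the black marker just behind them at (290,170). The train is moving as planned, so keep stirring.

```bash
python3 -m inch '[[[-5,6,0],[0,0,0],0],[[-9,13,0],[0,0,0],0],[[-12,20,0],[0,0,0],0],[[-14,27,0],[0,0,0],0],[[-15,34,0],[0,0,0],0],[[-15,42,0],[0,0,0],0],[[-14,49,0],[0,0,0],0],[[-12,57,0],[0,0,0],0],[[-9,64,0],[0,0,0],0],[[-6,70,0],[0,0,0],0],[[-1,77,0],[0,0,0],0],[[4,82,0],[0,0,0],0]]'
python3 -m inch '[[[6,5,0],[0,0,0],0],[[13,9,0],[0,0,0],0],[[20,12,0],[0,0,0],0],[[27,14,0],[0,0,0],0],[[34,15,0],[0,0,0],0],[[42,15,0],[0,0,0],0],[[49,14,0],[0,0,0],0],[[57,12,0],[0,0,0],0],[[64,9,0],[0,0,0],0],[[70,6,0],[0,0,0],0],[[77,1,0],[0,0,0],0],[[82,-4,0],[0,0,0],0]]'
python3 -m inch '[[[5,-6,0],[0,0,0],0],[[9,-13,0],[0,0,0],0],[[12,-20,0],[0,0,0],0],[[14,-27,0],[0,0,0],0],[[15,-34,0],[0,0,0],0],[[15,-42,0],[0,0,0],0],[[14,-47,0],[0,0,0],0],[[14,-47,0],[0,0,0],0]]'
python3 - <<'E'
from h import *
C=np.array([.5424,-.2735]); s=arm.read_state(); p=s['eef_pos'][:2]-C; print(np.hypot(*p),np.degrees(np.arctan2(p[1],p[0])),s['force'])
for n in('top','scene'):
    T=snap(n,n+'6.png');h=cv2.cvtColor(T['color'],cv2.COLOR_RGB2HSV).astype(int)
    sub=np.zeros(h.shape[:2],bool)
    if n=='top': sub[190:270,350:432]=1
    else: sub[205:260,215:295]=1
    for k,m in(('blk',(h[...,2]<45)&sub),('or',(h[...,0]<18)&(h[...,1]>130)&sub)):
      for c,st in blobs(0,m,10):
        q=at(T,*c,.06)[:2]-C; print(n,k,c,st[4],np.hypot(*q).round(3),np.degrees(np.arctan2(q[1],q[0])).round(1))
E
```

```text
clock: 16.4
eef_pos: [0.5698, -0.3254, 0.2054]
tool_rot: [3.141, 0.0, 1.205]
force: [-0.4, -0.3, -1.2]
gripper_width: 0.0239
grip_force: 29.9
clock: 17.6
eef_pos: [0.5946, -0.2467, 0.2056]
tool_rot: [3.141, -0.0, 1.206]
force: [-0.5, -1.4, -1.3]
gripper_width: 0.0237
grip_force: 29.9
clock: 18.4
eef_pos: [0.5549, -0.2175, 0.2057]
tool_rot: [-3.141, 0.0, 1.205]
force: [-0.1, 0.4, -0.9]
gripper_width: 0.0241
grip_force: 29.9
0.05735945461119528 77.39953036980349 [-0.0698124   0.43077096 -0.87634069]
top blk [399.8 220.3] 861 0.033 -45.7
top blk [373.9 211.3] 33 0.059 39.9
top or [391.1 255.8] 78 0.061 -178.7
scene or [223.7 213.5] 363 0.149 -101.2
scene or [292.  219.2] 88 0.124 178.7
scene or [274.  229.4] 57 0.06 176.8
scene or [278.7 237.5] 27 0.056 138.3
```

The foot is at 77° and an orange bead leads near 180°, so the marker is at about 150–165°, past its starting 115° after a whole turn. Lift out and carry the stirrer back.

```bash
python3 -m inch '[[[0,0,-20],[0,0,0],0],[[0,0,-45],[0,0,0],0],[[0,0,-70],[0,0,0],0],[[0,0,-90],[0,0,0],0],[[0,0,-95],[0,0,0],0],[[0,0,-95],[0,0,0],0],[[0,0,-95],[0,0,0],0]]'
python3 - <<'E'
from h import *
to(.6210,.0302,.300)
snap('top','t7.png')
E
```

```text
clock: 19.2
eef_pos: [0.5555, -0.2175, 0.2988]
tool_rot: [-3.139, -0.0, 1.205]
force: [-1.2, -0.3, -1.4]
gripper_width: 0.0238
grip_force: 29.9
pos [ 0.5555 -0.2175  0.2988] rpy [-3.1391e+00 -2.0000e-04  1.2052e+00] shift mm [254.8 -27.4  -1. ]
```

```bash
python3 -m inch '[[[25,-3,0],[0,0,0],0],[[60,-6,0],[0,0,0],0],[[100,-10,0],[0,0,0],0],[[140,-15,0],[0,0,0],0],[[180,-19,0],[0,0,0],0],[[215,-23,0],[0,0,0],0],[[240,-26,0],[0,0,0],0],[[255,-27,0],[0,0,0],0],[[255,-27,0],[0,0,0],0],[[255,-27,0],[0,0,0],0],[[255,-27,0],[0,0,0],0],[[255,-27,0],[0,0,0],0]]'
python3 - <<'E'
from h import *
to(.621,.0302,.1715); d=snap('scene','s8.png'); p=arm.read_state()['eef_pos']
z=p[2]-.1624; print(proj(d,[p[0],p[1],z]),proj(d,[.62,.031,.074]),z)
I=d['color'][240:350,270:400];cv2.imwrite('pics/s8c.png',cv2.resize(I,(650,550),interpolation=cv2.INTER_CUBIC)[:,:,::-1])
C=np.array([.5424,-.2735]); T=snap('top','t8.png');h=cv2.cvtColor(T['color'],cv2.COLOR_RGB2HSV).astype(int)
sub=np.zeros(h.shape[:2],bool);sub[190:270,350:432]=1
for k,m in(('blk',(h[...,2]<50)&sub),('or',(h[...,0]<18)&(h[...,1]>130)&sub)):
  for c,st in blobs(0,m,10):
    q=at(T,*c,.06)[:2]-C; print(k,c,st[4],np.hypot(*q).round(3),np.degrees(np.arctan2(q[1],q[0])).round(1))
E
```

```text
clock: 20.45
eef_pos: [0.6216, 0.0287, 0.3006]
tool_rot: [3.141, 0.0, 1.203]
force: [0.1, -0.5, -1.2]
gripper_width: 0.0238
grip_force: 29.9
pos [0.6216 0.0287 0.3006] rpy [3.1413e+00 3.0000e-04 1.2032e+00] shift mm [  1.2  -1.1 129.1] 
[332.25010837 279.39798409] [332.90353006 305.62736849] 0.13827457845383745
blk [379.1 252.3] 22 0.059 153.2
or [367.6 241.9] 182 0.061 117.9
or [399.  254.2] 215 0.061 -160.8
```

View pics/s8c.png

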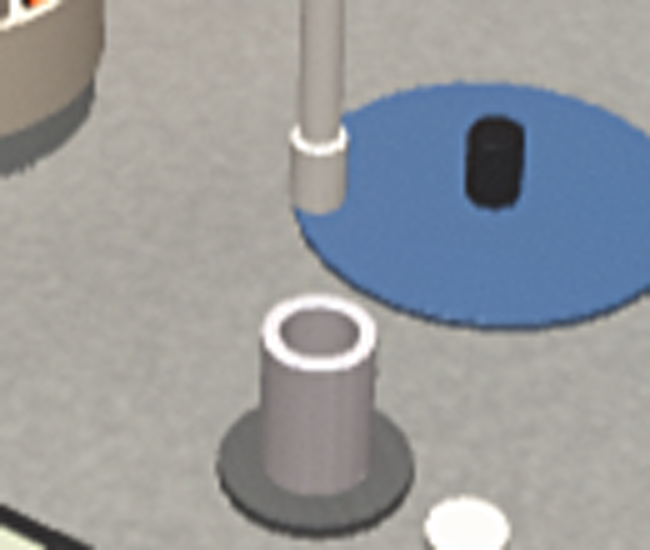

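The marker is at 153°, a whole turn plus. The foot (320,207) hangs over the tube mouth (320,332), with matching offsets, so lower it.

```bash
python3 -m inch '[[[1,-1,25],[0,0,0],0],[[1,-1,50],[0,0,0],0],[[1,-1,65],[0,0,0],0],[[1,-1,75],[0,0,0],0],[[1,-1,80],[0,0,0],0],[[1,-1,80],[0,0,0],0]]'
python3 -m inch '[[[0,0,15],[0,0,0],0],[[0,0,30],[0,0,0],0],[[0,0,40],[0,0,0],0],[[0,0,46],[0,0,0],0],[[0,0,48],[0,0,0],0],[[0,0,48],[0,0,0],0]]'
```

```text
clock: 21.15
eef_pos: [0.6211, 0.0313, 0.2203]
tool_rot: [-3.141, 0.0, 1.205]
force: [0.5, 0.0, -0.3]
gripper_width: 0.0239
grip_force: 29.9
clock: 21.75
eef_pos: [0.621, 0.0315, 0.1721]
tool_rot: [-3.141, 0.0, 1.205]
force: [0.7, -0.5, -1.6]
gripper_width: 0.024
grip_force: 29.9
```

```bash
python3 -m inch '[[[0,0,0],[0,0,0],100],[[0,0,0],[0,0,0],100],[[0,0,0],[0,0,0],100],[[0,0,0],[0,0,0],100],[[0,0,0],[0,0,0],100],[[0,0,-30],[0,0,0],100],[[0,0,-70],[0,0,0],100],[[0,0,-115],[0,0,0],100],[[0,0,-150],[0,0,0],100],[[0,0,-150],[0,0,0],100],[[0,0,-150],[0,0,0],100],[[0,0,-150],[0,0,0],100]]'
python3 - <<'E'
from h import *
d=snap('scene','s9.png'); print(proj(d,[.62,.031,.208]),proj(d,[.62,.031,.178]))
E
```

```text
clock: 22.95
eef_pos: [0.6207, 0.0315, 0.3203]
tool_rot: [-3.138, 0.001, 1.205]
force: [-0.2, 0.5, -0.6]
gripper_width: 0.0941
grip_force: 0.0
[334.50769887 249.07068734] [334.12906705 262.41975578]
```

View pics/s9.png

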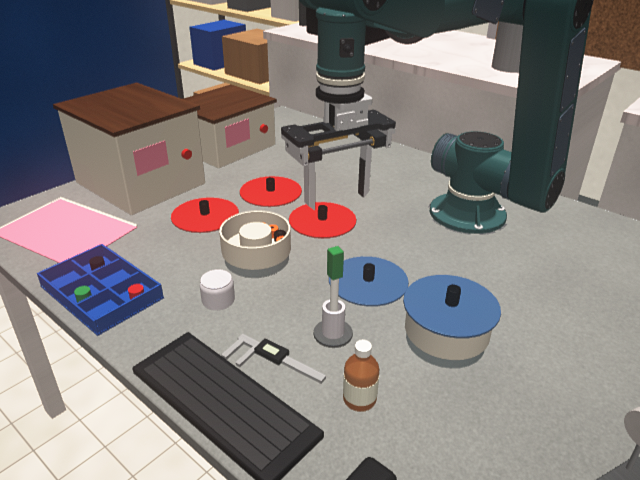

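The stirrer stands upright in its stand with the handle at (335,262). The lid lies flat, the other lid is on, the bystanders are unmoved and the gripper is clear.

```bash
python3 -c "
from cell import arm
print(arm.close_job())"
```

```text
the job is handed in; nothing more can be done
None
```

I handed the job in at about 23 s without a verdict shown: the right bowl held the orange beads, its lid is flat on the bench, the black marker went about 1.1 turns counter-clockwise, the stirrer is back in its stand, and the grey bowl's lid was never touched.

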